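# Regrip a manifold block so that its bore is open

### The job

The tall metal block in the slide-jaw fixture stands with the two mouths of its cross bore facing the jaws, so nobody can get a brush into it. Turn it a quarter turn about the vertical, stand it upright on the base plate between the jaws again so that the bore looks out of the open sides of the fixture, and slide the movable jaw up so that the block is held snugly against the fixed jaw, square and about midway along the jaws. Leave the shorter spare block beside the fixture where it is, and let go of everything at the end.

Things in the scene. Friction and masses are not known exactly. Their poses are not given: they have to be found in the camera images.
- fixture: Steel slide-jaw fixture fixed to the bench. Origin on the bench surface; x from movable jaw (robot side) to fixed jaw, y along the jaws to the open sides, z up. Base plate x -160..80, y -55..55 mm, top 12 mm up. Fixed jaw: face at x = 50 mm, 22 mm thick, 90 mm long in y, top 44 mm up. Movable jaw alike, starts drawn back: gap 84 to 100 mm.
- jaw_post (a point): Grip point on the axis of the upright steel post (diameter 18 mm) of the movable jaw, 65 mm above the bench; post top at 84.5 mm, carriage at its foot 24.5 mm. The jaw's face is 55 mm ahead of the axis (fixture +x). Slides only along fixture x, friction about 3 N, no spring, stays where left; fully back the point is at fixture x = -105 mm. Its end stop never limits clamping.
- block_mid (a point): Centre, half-way up, of the tall aluminium block, loose, 0.5 kg: 40 (own x) by 56 (own y) by 90 mm tall (own z, up). An 18 mm bore runs through it along own x, 20 mm above the underside. It starts standing on the base plate between the jaws, own x roughly along fixture x. Regripped, it fills 56 mm between the jaws: centre 28 mm from the fixed jaw's face.
- spare_mid (a point): Centre, half-way up, of the spare block: 40 (own x) by 56 (own y) by 60 mm tall, solid aluminium without cross bore, standing loose on the bench on one or the other side of the fixture. Not to be disturbed.
Mind the look-alikes: they are no part of the job. What is shaped like the part that bears block_mid but green, red or turquoise is not meant.

How it is judged:
By the outcome, as a careful person would: the job done as asked, in the order asked, and still so for the second after the job is handed in, with the robot touching nothing.
It also fails if it takes over 48 s, if anything falls off the work surface, if the arm or the gripper's body presses on something with over 40 N, if the wrist force passes 120 N, or if a joint passes its speed limit or range.

### The arm

A 6-joint arm with a two-finger parallel gripper is mounted at the origin on the work surface. World frame = base frame: x ahead of the robot, y to its left, z up, the work surface at z = 0. Lengths are in m, angles in rad, forces in N, time in s.
With the tool pointing down it reaches from about 0.25 to 0.775 m from the base axis. Payload 4 kg.
Tool frame: the origin (TCP) lies on the centre line of the jaws, within the pads' length; the fingertips stand 22 mm ahead of it and the grasp point (between the pads) lies 3 mm ahead of it; z points along the fingers, y is the direction in which the jaws open and shut (so a half turn about z gives the same grasp; the last joint's range is limited). The gripper opens to 94 mm and grips with 3 to 60 N. Pads are 16 mm wide; open, the fingers measure 119 mm over their backs; the gripper's body (75 mm by 177 mm) begins 78 mm behind the grasp point.
Start: joints at [1.041, 0.087, 1.371, -0, 1.684, -0.103], TCP at [0.228, 0.501, 0.191] pointing down, gripper open.
Joint ranges: [-3.1, 3.1], [-0.76, 2.03], [0.27, 2.55], [-1.08, 4.22], [0.17, 2.65], [-2.57, 2.57]. Speed limits (rad/s): [2.79, 2.79, 3.14, 3.14, 3.14, 3.14].

### API

Orientations are given as [roll, pitch, yaw] about the fixed x, y, z axes, in that order (R = Rz(yaw) Ry(pitch) Rx(roll)).
In Python, from bench import robot gives the robot as it stands. The module is installed in compiled form; this text tells all that it offers.
- The arm moves only by the shell command python3 -m inch 'ROWS'. ROWS is JSON, a list of rows, each an object with "linear": the shift along the world's x, y, z scaled (see below), a list of three; "twist": the turn about the world's z scaled (see below); "gripper": the opening, from 0 (shut) to 1 (fully open). In form: [{"linear": [x, y, z], "twist": twist, "gripper": gripper}, ...]. A call has 1 to 10 rows; each row is the pose to reach, as a shift and turn from the pose commanded when the call began; what a row does not reach only later rows make up. The controller multiplies each number of a shift by 0.1 m and each number of a turn by 60 degrees. A row lasts 1/12 s, in which the tool goes at most 41.7 mm and 7.16 degrees, less where a joint would pass 70% of its speed; a pose out of reach is approached as far as the arm can. A call with a number of a shift or a turn outside -1 to 1 is refused whole. A call with a gripper value outside its range is refused whole. The fingers move at their own pace and stop on an object; the grip force is fixed at half the most. Time passes only in rows, so rows that repeat a pose let the fingers close. It gives the time, the measured TCP pose, the force and the opening at its end, in the units of the state.
- robot.get_obs(): the state, without advancing time (a new reading comes with each control period).
- robot.snapshot(name): name is "side" or "top" or "wrist"; returns a dict with "image" (480x640x3 uint8, red, green, blue), "depth" (480x640 float32, m along the optical axis (not along the pixel's ray), 0 where there is no reading), "mtx" (3x3 intrinsics, pixels), "k1" (the pictures are not rectified: a ray, as slopes to the right and down, at radius r is drawn at 1 + k1 r^2 times it, then the intrinsics apply), "rvec" (rotation vector, rad) and "tvec" (3), from world to camera coordinates, as OpenCV has them; the wrist camera has in their place "hand_eye" (4x4, takes a point from camera to tool coordinates, whose origin is the TCP and whose axes are the flange's). Camera axes: x right, y down, z forward; pixel columns grow to the right and rows downward; lengths in m; the calibration is good to about 2 mm. A picture is of the moment at which its call begins: read the wrist's pose just before it.
- robot.close_job(): hands the job in, once; it reports no verdict.
The state is a dict: "time": time; "joint_positions": joint angles; "qvel": joint speeds; "joint_torque": joint torques, N m; "tool_pos": TCP position; "ee_rot": TCP orientation; "wrist_force": force on the tool from outside, world axes, zero at the start; "wrist_torque": the same for the moment, N m; "width": finger opening in m.
Only numpy, scipy, OpenCV 4.12 (cv2) and the standard library are available. Lean on these libraries where they do the work, as an engineer would, in place of code of your own. Each camera call takes 0.05 s, during which the arm holds its last target.

## Working session

There is one attempt and no reset: what is moved stays moved. The work goes in short steps, Python scripts to look and compute and a shell command to move; the robot and the scene stay as the last step left them, time stands still between calls to the robot, and variables do not carry over. Pictures are saved under pics/ and viewed, and the job is handed in when it is done.

```bash
mkdir -p pics; python3 - <<'E'
from bench import robot
import cv2,numpy as np
o=robot.get_obs()
for k,v in o.items(): print(k,np.round(v,4))
for n in ["side","top","wrist"]:
    s=robot.snapshot(n)
    cv2.imwrite(f"pics/{n}0.png",s["image"][:,:,::-1])
    np.savez(f"{n}0.npz",**s)
    print(n,{k:np.round(v,4).tolist() for k,v in s.items() if k not in("image","depth")})
E
```

```text
time 0.0
joint_positions [ 1.0409  0.088   1.3722 -0.      1.6836 -0.1031]
qvel [-0.0004 -0.0013 -0.0003 -0.      0.0015  0.0001]
joint_torque [ 5.00000e-04 -3.40183e+01 -3.02428e+01  7.19000e-02  3.29000e-02
 -1.00000e-04]
tool_pos [0.2274 0.5001 0.1901]
ee_rot [-3.1394e+00 -2.0000e-04  2.7148e+00]
wrist_force [ 0.2107 -0.0952  0.4179]
wrist_torque [-0.027  -0.0062  0.0015]
width 0.0942
side {'mtx': [[588.3126, 0.0, 324.2903], [0.0, 588.3126, 240.6459], [0.0, 0.0, 1.0]], 'k1': -0.0622, 'rvec': [2.1329, -0.2634, 0.1595], 'tvec': [-0.6064, 0.1348, 0.7812]}
top {'mtx': [[569.6957, 0.0, 324.7909], [0.0, 569.6957, 225.0206], [0.0, 0.0, 1.0]], 'k1': -0.0886, 'rvec': [2.1006, -2.151, 0.1301], 'tvec': [0.0336, 0.6362, 0.8463]}
wrist {'mtx': [[421.1039, 0.0, 326.8473], [0.0, 421.1039, 242.4078], [0.0, 0.0, 1.0]], 'k1': -0.0771, 'hand_eye': [[-0.0009, -0.9575, -0.2884, 0.0839], [1.0, -0.0012, 0.001, 0.0001], [-0.0013, -0.2884, 0.9575, -0.194], [0.0, 0.0, 0.0, 1.0]]}
```

View pics/side0.png

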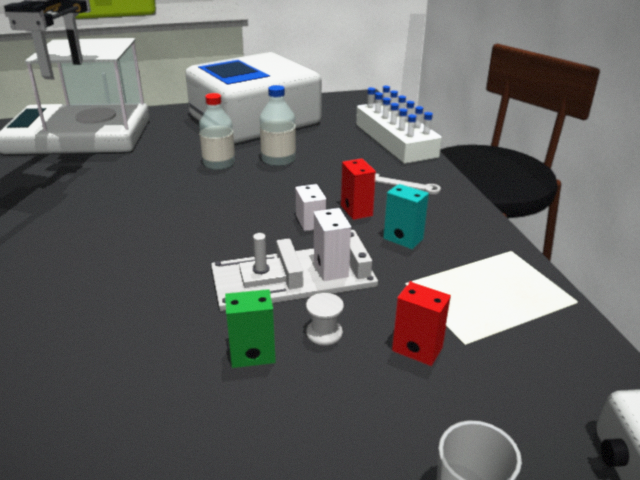

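View pics/top0.png

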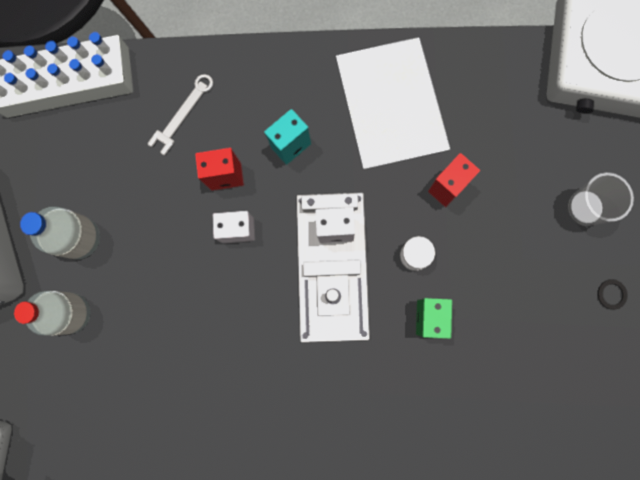

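View pics/wrist0.png

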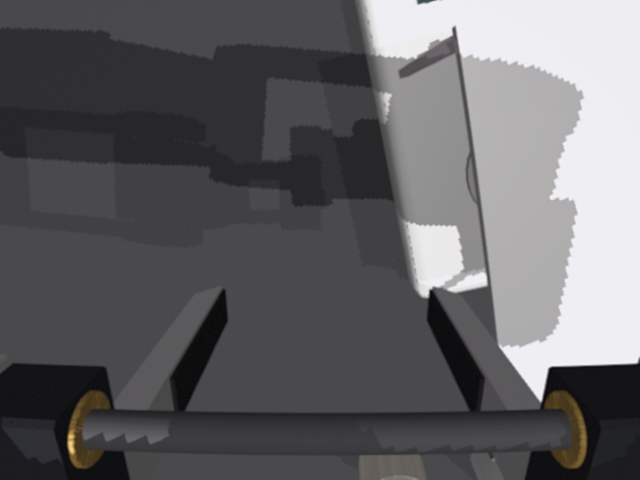

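The top view shows the fixture around (333,267), with the tall white block at (335,223) between the jaws, the post at (333,296) and the white spare at (232,226). The coloured blocks are look-alikes. Next I measure from the depth data.

```bash
cat > h.py <<'E'
import numpy as np,cv2
from scipy.spatial.transform import Rotation as Rn
def dist(s): return np.array([float(s["k1"]),0,0,0])
def world(s,obs=None):
    d=s["depth"].astype(float); h,w=d.shape
    u,v=np.meshgrid(np.arange(w),np.arange(h))
    n=cv2.undistortPoints(np.stack([u,v],-1).reshape(-1,1,2).astype(np.float64),s["mtx"],dist(s)).reshape(h,w,2)
    P=np.dstack([n*d[...,None],d])
    if obs is None:
        R=cv2.Rodrigues(s["rvec"])[0]; W=(P-np.ravel(s["tvec"]))@R
    else:
        H=np.array(s["hand_eye"]); T=P@H[:3,:3].T+H[:3,3]
        W=T@Rn.from_euler("xyz",obs["ee_rot"]).as_matrix().T+obs["tool_pos"]
    W[d==0]=np.nan
    return W
def rect(P): return cv2.minAreaRect(P.astype(np.float32)*1000)
E
python3 - <<'E'
from h import *
for n in["top","side"]:
    s=dict(np.load(n+"0.npz")); W=world(s); Z=W[...,2]; I=s["image"].astype(int)
    print(n,"bench z",np.nanmedian(Z[350:450,350:500]) )
    white=(I.min(2)>110)&(I.max(2)-I.min(2)<40)
    roi=np.zeros_like(white)
    if n=="top": roi[180:350,200:380]=1
    else: roi[170:310,200:385]=1
    m=roi&white
    for lo,hi in[(.006,.018),(.018,.03),(.038,.05),(.054,.066),(.078,.09),(.095,.110)]:
        k=m&(Z>lo)&(Z<hi)
        c,l,st,ce=cv2.connectedComponentsWithStats(k.astype(np.uint8))
        for i in range(1,c):
            if st[i,4]>25:
                P=W[l==i]; print(n,lo,hi,st[i].tolist(),"rect",np.round(np.hstack([*rect(P[:,:2])]),1),"z",np.round(np.median(P[:,2])*1000,1))
E
python3 -c "
import cv2
a=cv2.imread('pics/top0.png')[170:360,200:460];cv2.imwrite('pics/topz.png',cv2.resize(a,None,fx=3,fy=3,interpolation=2))
a=cv2.imread('pics/side0.png')[170:320,200:400];cv2.imwrite('pics/sidez.png',cv2.resize(a,None,fx=4,fy=4,interpolation=2))"
```

```text
top bench z -0.0004648765466641787
top 0.006 0.018 [297, 193, 72, 149, 5703] rect [575.5  10.  239.6 110.3   0.7] z 11.4
top 0.018 0.03 [316, 274, 44, 42, 1118] rect [5.289e+02 1.000e-01 6.340e+01 6.860e+01 8.000e-01] z 24.1
top 0.038 0.05 [301, 194, 57, 16, 753] rect [6.758e+02 1.110e+01 2.280e+01 8.990e+01 6.000e-01] z 43.2
top 0.038 0.05 [303, 259, 58, 17, 756] rect [571.1   9.8  22.2  89.9   0.9] z 43.3
top 0.054 0.066 [213, 212, 36, 26, 809] rect [640.4 166.2  39.2  55.5   1.5] z 58.9
top 0.078 0.09 [326, 289, 12, 12, 111] rect [527.2   9.3  16.9  15.7  43.8] z 83.8
top 0.095 0.11 [315, 208, 40, 29, 990] rect [633.6   2.5  40.5  56.    2.3] z 101.1
side bench z -5.081960082393097e-05
side 0.006 0.018 [375, 173, 10, 9, 43] rect [817.3 290.4  26.5  18.2  66.9] z 7.4
side 0.006 0.018 [303, 220, 11, 9, 64] rect [633.  139.4   8.5  17.7  81.3] z 12.1
side 0.006 0.018 [211, 249, 167, 60, 3144] rect [5.780e+02 8.600e+00 2.402e+02 1.145e+02 4.000e-01] z 12.0
side 0.006 0.018 [267, 254, 12, 5, 46] rect [556.8  56.7  15.4  21.   60.3] z 12.2
side 0.018 0.03 [302, 215, 12, 8, 65] rect [631
[... 634 characters left out ...]
.9  22.7  91.7   0.8] z 43.9
side 0.038 0.05 [255, 255, 12, 11, 77] rect [529.6   2.4  17.3  10.3   2.7] z 44.0
side 0.038 0.05 [323, 257, 27, 10, 183] rect [637.9 -24.9   9.5  40.4  87.7] z 43.8
side 0.054 0.066 [296, 184, 30, 21, 421] rect [643.1 165.6  40.   60.4   3.3] z 59.9
side 0.054 0.066 [255, 248, 10, 9, 54] rect [527.4   1.3   7.5  12.8  76.2] z 60.2
side 0.054 0.066 [323, 248, 27, 11, 185] rect [637.2 -25.5   7.6  39.7  86. ] z 59.6
side 0.078 0.09 [253, 233, 13, 11, 95] rect [529.4   7.4  19.3  16.5  55. ] z 83.8
side 0.078 0.09 [323, 234, 28, 11, 192] rect [637.7 -25.1   9.5  40.4  85.4] z 84.3
side 0.095 0.11 [314, 208, 37, 27, 668] rect [636.6   1.7  41.1  60.    1.8] z 101.8
```

View pics/topz.png

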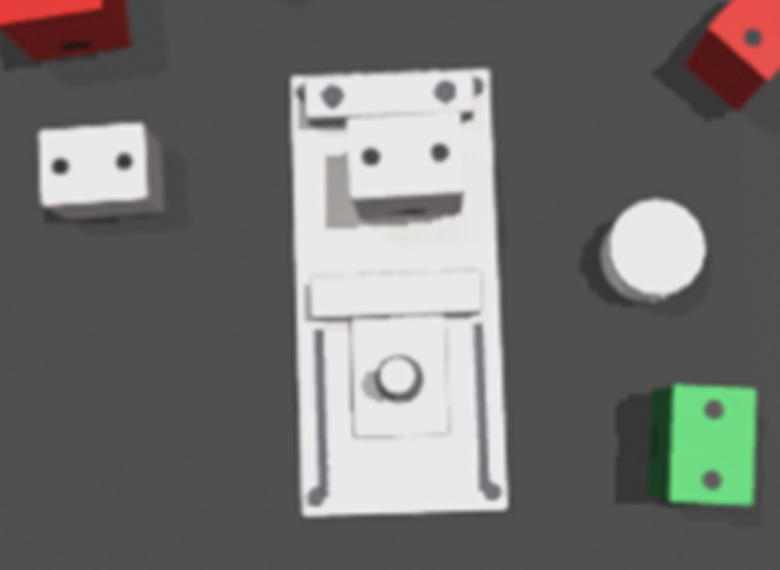

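View pics/sidez.png

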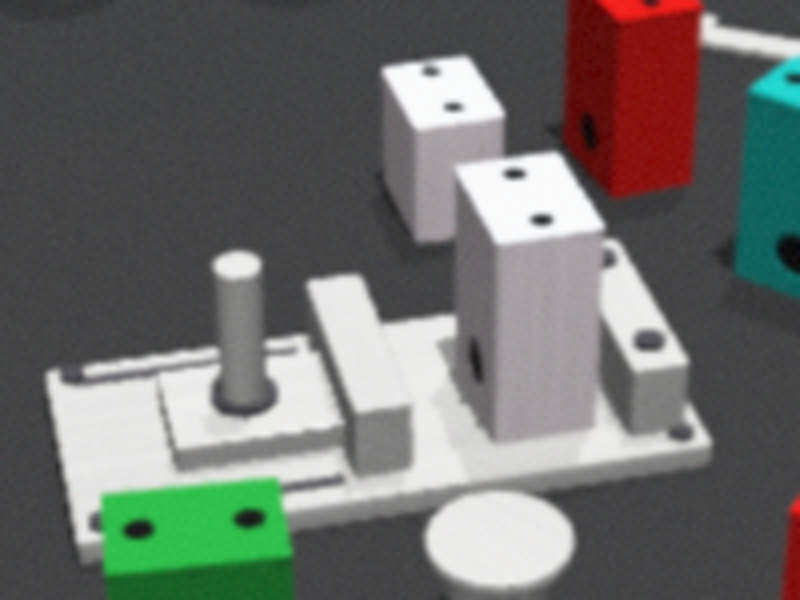

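Fixture origin is about (0.617, 0.010), yaw +0.7°. The block is centred at (0.635, 0.002), yaw +2°. The post is at (0.528, 0.009). I'll raise the tool, travel over, and re-measure with the wrist camera.

```bash
python3 -m inch '[{"linear":[0,0,0.4],"twist":0,"gripper":1},{"linear":[0,0,0.8],"twist":0,"gripper":1},{"linear":[0.3,-0.4,0.8],"twist":-0.1,"gripper":1},{"linear":[0.6,-0.7,0.8],"twist":-0.2,"gripper":1},{"linear":[0.8,-1,0.8],"twist":-0.3,"gripper":1},{"linear":[0.8,-1,0.8],"twist":-0.3,"gripper":1}]'
python3 -m inch '[{"linear":[0.8,-1,0],"twist":-0.25,"gripper":1},{"linear":[0.8,-1,0],"twist":-0.25,"gripper":1},{"linear":[0.8,-1,0],"twist":-0.25,"gripper":1},{"linear":[0.8,-1,0],"twist":-0.25,"gripper":1}]'
python3 -m inch '[{"linear":[0.8,-1,0],"twist":-0.25,"gripper":1},{"linear":[0.8,-1,0],"twist":-0.25,"gripper":1},{"linear":[0.8,-1,0],"twist":-0.25,"gripper":1},{"linear":[0.8,-1,0],"twist":-0.25,"gripper":1}]'
python3 -m inch '[{"linear":[0.6,-1,0],"twist":-0.25,"gripper":1},{"linear":[0.6,-1,0],"twist":-0.25,"gripper":1},{"linear":[0.6,-1,0],"twist":-0.25,"gripper":1},{"linear":[0.6,-1,0],"twist":-0.25,"gripper":1}]'
```

```text
time: 0.65
tool_pos: [0.3111, 0.3964, 0.2716]
ee_rot: [-3.142, 0.003, 2.391]
wrist_force: [0.5, 1.5, -0.1]
width: 0.0938
time: 0.98
tool_pos: [0.3909, 0.2962, 0.2707]
ee_rot: [-3.141, 0.003, 2.132]
wrist_force: [-1.1, 0.4, -0.1]
width: 0.0938
time: 1.32
tool_pos: [0.4705, 0.1965, 0.27]
ee_rot: [-3.141, 0.003, 1.871]
wrist_force: [-0.3, 0.1, -0.2]
width: 0.0938
time: 1.65
tool_pos: [0.5295, 0.0972, 0.2697]
ee_rot: [-3.14, 0.002, 1.61]
wrist_force: [0.5, 0.4, -0.6]
width: 0.0942
```

```bash
python3 -m inch '[{"linear":[1,-0.96,0],"twist":0,"gripper":1},{"linear":[1,-0.96,0],"twist":0,"gripper":1},{"linear":[1,-0.96,0],"twist":0,"gripper":1},{"linear":[1,-0.96,0],"twist":0,"gripper":1},{"linear":[1,-0.96,0],"twist":0,"gripper":1}]'
cat > look.py <<'E'
from bench import robot
from h import *
import sys
n,tag=sys.argv[1:3]
o=robot.get_obs(); s=robot.snapshot(n)
cv2.imwrite(f"pics/{n}{tag}.png",s["image"][:,:,::-1])
np.savez(f"{n}{tag}.npz",**s)
print("t",o["time"],np.round(o["tool_pos"],4),np.round(np.degrees(o["ee_rot"]),2),o["width"],np.round(o["wrist_force"],1))
W=world(s,o if n=="wrist" else None); Z=W[...,2]; I=s["image"].astype(int)
white=(I.min(2)>100)&(I.max(2)-I.min(2)<45)&(abs(W[...,0]-.6)<.15)&(abs(W[...,1]-.01)<.09)
for lo,hi in[(.006,.018),(.038,.05),(.078,.09),(.095,.110)]:
    k=white&(Z>lo)&(Z<hi)
    c,l,st,ce=cv2.connectedComponentsWithStats(k.astype(np.uint8))
    for i in range(1,c):
        if st[i,4]>80:
            P=W[l==i]; print(lo,hi,st[i].tolist(),"rect",np.round(np.hstack([*rect(P[:,:2])]),1),"z",np.round(np.median(P[:,2])*1000,1))
E
python3 look.py wrist 1
```

```text
time: 2.07
tool_pos: [0.629, 0.0038, 0.2687]
ee_rot: [-3.138, -0.001, 1.614]
wrist_force: [-0.0, 0.8, -1.3]
width: 0.0941
t 2.0667 [0.629  0.0038 0.2687] [-1.7981e+02 -4.0000e-02  9.2470e+01] 0.09414105685924919 [-0.   0.8 -1.3]
0.006 0.018 [169, 136, 226, 107, 11433] rect [578.1   9.2 240.6 110.7   0.6] z 12.4
0.038 0.05 [261, 150, 23, 89, 1894] rect [5.732e+02 9.400e+00 2.230e+01 9.020e+01 3.000e-01] z 44.4
0.038 0.05 [364, 154, 27, 88, 1831] rect [6.793e+02 1.060e+01 2.230e+01 9.010e+01 6.000e-01] z 44.5
0.078 0.09 [210, 192, 20, 20, 289] rect [529.5   8.9  17.2  16.7  45.7] z 84.6
0.095 0.11 [313, 186, 47, 64, 2748] rect [636.9   1.9  39.9  56.3   2.1] z 102.5
```

View pics/wrist1.png

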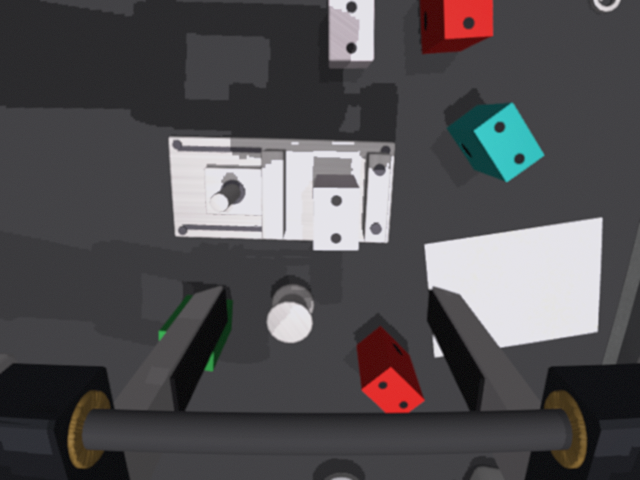

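The wrist view shows the block top at (336,218), the post top at (220,203) and the jaws clear of the fingers. The wrist and side measurements agree: block at (0.6365, 0.002). I'll descend and grip.

```bash
python3 -m inch '[{"linear":[0.08,-0.02,-0.4],"twist":0,"gripper":1},{"linear":[0.08,-0.02,-0.8],"twist":0,"gripper":1},{"linear":[0.08,-0.02,-1],"twist":0,"gripper":1},{"linear":[0.08,-0.02,-1],"twist":0,"gripper":1}]'
python3 -m inch '[{"linear":[0,0,-0.3],"twist":0,"gripper":1},{"linear":[0,0,-0.6],"twist":0,"gripper":1},{"linear":[0,0,-0.9],"twist":0,"gripper":1},{"linear":[0,0,-0.9],"twist":0,"gripper":1},{"linear":[0,0,-0.9],"twist":0,"gripper":1}]'
python3 look.py side 1 >/dev/null; python3 look.py wrist 2
```

```text
time: 2.45
tool_pos: [0.6311, 0.0057, 0.1646]
ee_rot: [-3.129, -0.003, 1.618]
wrist_force: [0.2, 0.2, -0.1]
width: 0.0943
time: 2.87
tool_pos: [0.6348, 0.0043, 0.0818]
ee_rot: [-3.14, -0.001, 1.617]
wrist_force: [-0.1, 0.9, -0.9]
width: 0.0939
t 2.9167 [0.6365 0.0039 0.0841] [179.82  -0.    92.63] 0.09418686469156391 [-0.8 -0.2  0.7]
0.006 0.018 [53, 150, 373, 165, 23433] rect [578.1   8.7 239.8 110.5   0.7] z 12.4
0.006 0.018 [117, 276, 86, 18, 1068] rect [ 5.233e+02 -2.650e+01  6.030e+01  1.210e+01  1.000e-01] z 12.4
0.038 0.05 [197, 176, 43, 145, 4537] rect [573.3   9.3  22.4  89.3   0.6] z 44.5
0.038 0.05 [376, 181, 49, 146, 4675] rect [679.3  10.2  22.4  90.5   0.9] z 44.5
0.078 0.09 [96, 256, 37, 35, 857] rect [529.3   8.6  17.2  17.3  77.9] z 84.7
0.095 0.11 [282, 250, 91, 116, 9033] rect [636.9   1.5  40.1  57.    2.2] z 102.5
```

View pics/side1.png

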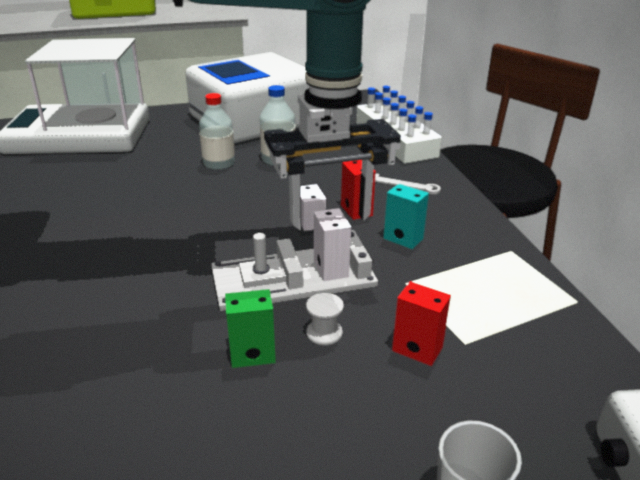

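View pics/wrist2.png

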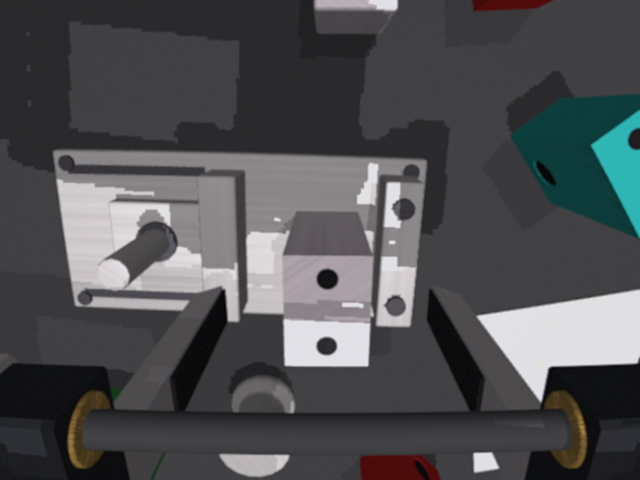

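```bash
python3 - <<'E'
from bench import robot
from h import *
o=robot.get_obs(); print(o["time"],o["tool_pos"],np.degrees(o["ee_rot"]),o["joint_positions"])
s=dict(np.load("side1.npz"))
R=Rn.from_euler("xyz",o["ee_rot"]).as_matrix()
pts=np.array([o["tool_pos"]+R@np.array([0,a,.022]) for a in(-.047,.047)]+[o["tool_pos"],[.6365,.002,.1025]])
print(cv2.projectPoints(pts,s["rvec"],s["tvec"],s["mtx"],dist(s))[0].round())
W=world(s); print(W[215:228:6,300],W[205:216:5,367])
s=dict(np.load("wrist2.npz"))
H=s["hand_eye"]; p=(pts-o["tool_pos"])@R; p=(p-H[:3,3])@H[:3,:3]
print(cv2.projectPoints(p,np.zeros(3),np.zeros(3),s["mtx"],dist(s))[0].round())
E
```

```text
2.9667 [0.63745816 0.00352284 0.08525879] [1.79675272e+02 2.53515395e-02 9.26164718e+01] [-8.35470296e-02  3.16333201e-01  1.31191771e+00  2.92093505e-04
  1.50766441e+00 -1.29231932e-01]
[[[301. 245.]]

 [[361. 236.]]

 [[332. 228.]]

 [[332. 219.]]]
[[ 0.5876819  -0.00536412  0.11932406]
 [ 0.58732796 -0.00651544  0.11006901]
 [ 0.58732641 -0.00601394  0.09968101]] [[ 6.89489393e-01 -6.61949916e-04  1.19937023e-01]
 [ 6.89022597e-01 -3.24679741e-03  1.12975809e-01]
 [ 6.89852589e-01 -2.20514452e-03  1.03739168e-01]]
[[[240. 276.]]

 [[411. 276.]]

 [[326. 292.]]

 [[324. 310.]]]
```

```bash
python3 -c "
import cv2
a=cv2.imread('pics/side1.png')[120:290,220:420];cv2.imwrite('pics/side1z.png',cv2.resize(a,None,fx=3.5,fy=3.5,interpolation=2))"
```

```text
(no output)
```

View pics/side1z.png

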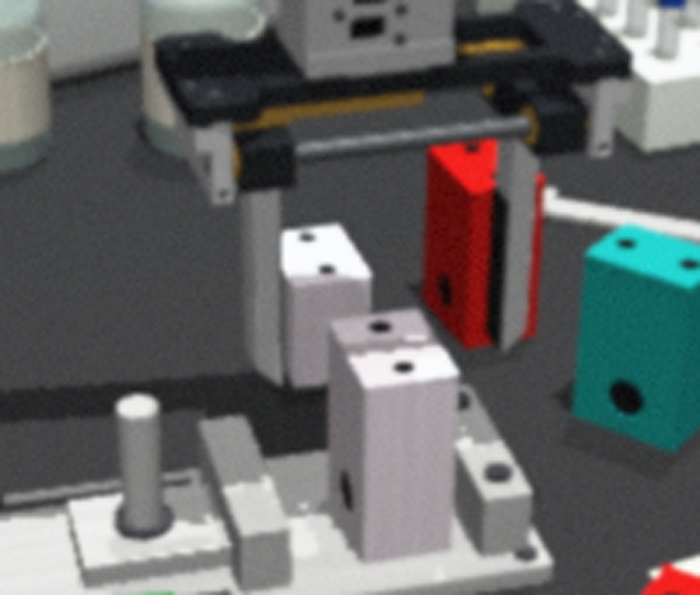

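```bash
python3 - <<'E'
from bench import robot
from h import *
o=robot.get_obs(); print(o["time"],o["tool_pos"])
for n in("side","top"):
    s=robot.snapshot(n); np.savez(n+"3.npz",**s); cv2.imwrite(f"pics/{n}3.png",s["image"][:,:,::-1])
    W=world(s)
    for x0 in(.588,.689):
        m=(abs(W[...,0]-x0)<.012)&(abs(W[...,1])<.02)&(W[...,2]>.05)&(W[...,2]<.25)
        P=W[m]; print(n,x0,len(P),P.min(0).round(4) if len(P) else "",P.max(0).round(4) if len(P) else "",np.percentile(P[:,2],[0,2,5,50]).round(3) if len(P) else "")
o=robot.get_obs(); print(o["time"],o["tool_pos"])
s=dict(np.load("side3.npz"));W=world(s)
for r in range(205,250,3): print(r,[ (W[r,c]*1000).round().tolist() for c in(298,302,363,367)])
E
```

```text
2.9667 [0.63745816 0.00352284 0.08525879]
side 0.588 952 [ 0.576  -0.02    0.0985] [0.5997 0.0199 0.25  ] [0.098 0.107 0.112 0.172]
side 0.689 1097 [ 0.6772 -0.02    0.0998] [0.701  0.0199 0.2416] [0.1   0.106 0.11  0.176]
top 0.588 504 [ 0.576  -0.0194  0.2347] [0.5979 0.0199 0.2495] [0.235 0.236 0.237 0.239]
top 0.689 0   
3.0667 [0.63777817 0.00297411 0.08536985]
205 [[585.0, -6.0, 136.0], [590.0, -7.0, 136.0], [685.0, 4.0, 118.0], [689.0, -2.0, 121.0]]
208 [[585.0, -6.0, 132.0], [591.0, -5.0, 130.0], [684.0, 2.0, 114.0], [689.0, -2.0, 116.0]]
211 [[584.0, -8.0, 128.0], [590.0, -7.0, 127.0], [684.0, 1.0, 109.0], [689.0, -3.0, 111.0]]
214 [[585.0, -7.0, 122.0], [591.0, -4.0, 120.0], [686.0, 4.0, 102.0], [689.0, -3.0, 106.0]]
217 [[585.0, -6.0, 117.0], [590.0, -6.0, 116.0], [740.0, 160.0, 0.0], [748.0, 159.0, -0.0]]
220 [[584.0, -9.0, 114.0], [590.0, -6.0, 111.0], [737.0, 150.0, 0.0], [744.0, 147.0, 1.0]]
223 [[584.0, -7.0, 108.0], [591.0, -5.0, 105.0], [733.0, 138.0, 1.0], [741.0, 138.0, 0.0]]
226 [[619.0, 159.0, -2.0], [591.0, -5.0, 100.0], [731.0, 130.0, -0.0], [738.0, 128.0, 0.0]]
229 [[nan, nan, nan], [623.0, 145.0, 0.0], [727.0, 119.0, 1.0], [734.0, 118.0, 0.0]]
232 [[614.0, 137.0, -0.0], [621.0, 135.0, 0.0], [724.0, 110.0, 1.0], [732.0, 111.0, -1.0]]
235 [[612.0, 127.0, 0.0], [619.0, 127.0, -1.0], [721.0, 101.0, 1.0], [729.0, 101.0, -1.0]]
238 [[610.0, 119.0, -1.0], [617.0, 116.0, 0.0], [718.0, 91.0, 1.0], [725.0, 89.0, 1.0]]
241 [[608.0, 107.0, 1.0], [615.0, 106.0, 1.0], [716.0, 84.0, -0.0], [723.0, 82.0, 0.0]]
244 [[606.0, 99.0, 1.0], [612.0, 96.0, 2.0], [713.0, 75.0, -0.0], [719.0, 72.0, 1.0]]
247 [[604.0, 90.0, 1.0], [610.0, 87.0, 2.0], [688.0, 1.0, 45.0], [716.0, 63.0, 1.0]]
```

View pics/top3.png

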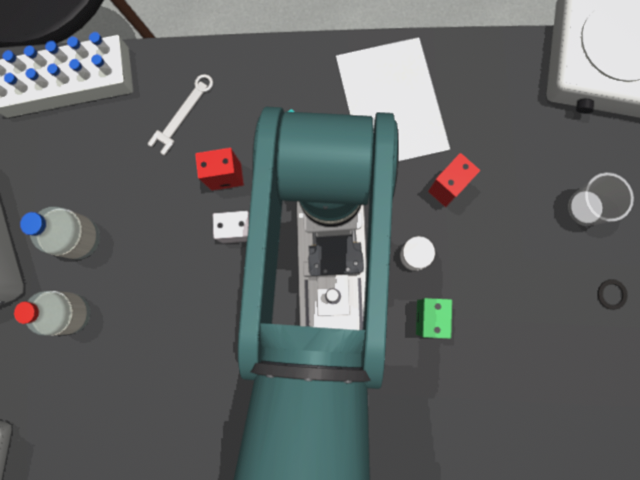

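```bash
python3 - <<'E'
from h import *
s=dict(np.load("side3.npz"));W=world(s);I=s["image"]
for c in(285,296,367):
  print(c)
  for r in range(125,230,4): print(r,(W[r,c]*1000).round().tolist(),I[r,c].tolist())
s=dict(np.load("wrist2.npz"))
d=s["depth"]; H=s["hand_eye"]
n=cv2.undistortPoints(np.stack(np.meshgrid(np.arange(640),np.arange(480)),-1).reshape(-1,1,2).astype(float),s["mtx"],dist(s)).reshape(480,640,2)
T=np.dstack([n*d[...,None],d])@H[:3,:3].T+H[:3,3]
for (u,v) in[(215,300),(205,330),(190,360),(180,390),(440,300),(450,330),(470,370),(320,435),(90,430),(40,400)]: print((u,v),d[v,u].round(3),(T[v,u]*1000).round())
E
```

```text
285
125 [646.0, 404.0, 91.0] [139, 148, 140]
129 [575.0, 25.0, 239.0] [61, 68, 70]
133 [572.0, 9.0, 240.0] [26, 27, 30]
137 [569.0, -4.0, 240.0] [16, 15, 18]
141 [566.0, -17.0, 240.0] [36, 38, 42]
145 [564.0, -30.0, 240.0] [43, 42, 50]
149 [563.0, -33.0, 236.0] [26, 27, 28]
153 [563.0, -33.0, 230.0] [98, 99, 98]
157 [563.0, -35.0, 225.0] [142, 143, 142]
161 [563.0, -33.0, 219.0] [143, 144, 143]
165 [563.0, -33.0, 214.0] [146, 146, 145]
169 [562.0, -34.0, 208.0] [146, 148, 145]
173 [563.0, -32.0, 202.0] [83, 83, 84]
177 [633.0, 348.0, 1.0] [74, 77, 77]
181 [631.0, 336.0, -2.0] [67, 69, 72]
185 [627.0, 318.0, -1.0] [68, 69, 70]
189 [623.0, 297.0, 1.0] [64, 68, 67]
193 [620.0, 280.0, 2.0] [62, 62, 66]
197 [617.0, 265.0, 1.0] [69, 69, 71]
201 [614.0, 252.0, -0.0] [70, 69, 71]
205 [611.0, 235.0, 1.0] [66, 69, 67]
209 [608.0, 221.0, 0.0] [71, 71, 74]
213 [605.0, 207.0, -0.0] [70, 71, 73]
217 [602.0, 193.0, -0.0] [66, 67, 69]
221 [599.0, 175.0, 2.0] [71, 72, 73]
225 [597.0, 169.0, -2.0] [67, 68, 70]
229 [594.0, 151.0, 1.0] [39, 40, 41]
296
125 [707.0, 584.0, 15.0] [119, 124, 119]
129 [589.0
[... 1734 characters left out ...]

197 [688.0, -3.0, 135.0] [113, 115, 115]
201 [688.0, -4.0, 129.0] [113, 113, 113]
205 [689.0, -2.0, 121.0] [122, 120, 120]
209 [689.0, -2.0, 114.0] [120, 122, 119]
213 [690.0, -3.0, 107.0] [123, 123, 123]
217 [748.0, 159.0, -0.0] [87, 85, 85]
221 [743.0, 145.0, -0.0] [56, 57, 58]
225 [739.0, 131.0, 0.0] [70, 72, 73]
229 [734.0, 118.0, 0.0] [71, 71, 75]
(215, 300) 0.181 [  8. -48. -28.]
(205, 330) 0.16 [  6. -46. -50.]
(190, 360) 0.144 [  4. -47. -68.]
(180, 390) 0.132 [  1. -46. -81.]
(440, 300) 0.182 [  8.  50. -27.]
(450, 330) 0.16 [  6.  48. -50.]
(470, 370) 0.136 [  5.  48. -76.]
(320, 435) 0.078 [  27.   -1. -130.]
(90, 430) 0.079 [  27.  -46. -129.]
(40, 400) 0.077 [  33.  -55. -129.]
```

The side and wrist depth both put the fingertips about 13 mm *behind* the reported TCP (tips at z≈0.098 with reported z=0.085). The text says 22 mm ahead, so the reported frame sits about 35 mm too far forward. I'll work from the measured fingertips: go 40 mm lower, check, then grip.

```bash
python3 -m inch '[{"linear":[0,-0.01,-0.2],"twist":0,"gripper":1},{"linear":[0,-0.01,-0.4],"twist":0,"gripper":1},{"linear":[0,-0.01,-0.4],"twist":0,"gripper":1}]'; python3 look.py side 4
python3 -c "
import cv2
a=cv2.imread('pics/side4.png')[120:290,220:420];cv2.imwrite('pics/side4z.png',cv2.resize(a,None,fx=3.5,fy=3.5,interpolation=2))"
python3 - <<'E'
from h import *
W=world(dict(np.load("side4.npz")))
for x0 in(.588,.689):
    P=W[(abs(W[...,0]-x0)<.008)&(abs(W[...,1])<.012)&(W[...,2]>.048)&(W[...,2]<.15)]; print(x0,len(P),np.percentile(P[:,2],[0,2,5]).round(3),P.mean(0).round(3))
E
```

```text
time: 3.32
tool_pos: [0.6341, 0.0018, 0.0393]
ee_rot: [-3.138, -0.001, 1.615]
wrist_force: [-0.7, 0.2, -2.1]
width: 0.0937
t 3.3167 [0.6341 0.0018 0.0393] [-1.7977e+02 -3.0000e-02  9.2540e+01] 0.09367757579497847 [-0.7  0.2 -2.1]
0.006 0.018 [212, 249, 166, 60, 2999] rect [577.7   7.9 239.5 112.2   0.7] z 11.9
0.006 0.018 [221, 257, 34, 7, 89] rect [4.997e+02 5.910e+01 5.320e+01 1.350e+01 3.000e-01] z 12.0
0.038 0.05 [350, 230, 22, 36, 365] rect [678.9   9.6  22.3  91.2   0.7] z 43.8
0.038 0.05 [277, 239, 26, 38, 527] rect [572.9   8.7  22.   93.4   0.6] z 43.9
0.038 0.05 [315, 245, 35, 23, 219] rect [636.8  -2.8  40.7  51.5   2.5] z 44.4
0.078 0.09 [314, 219, 37, 26, 244] rect [6.368e+02 1.000e-01 4.080e+01 6.000e+01 1.200e+00] z 83.9
0.078 0.09 [253, 233, 13, 10, 95] rect [529.2   7.2  18.3  16.7  49.6] z 83.4
0.095 0.11 [314, 208, 37, 27, 653] rect [636.6   2.1  40.8  59.6   2. ] z 101.8
0.588 262 [0.054 0.057 0.06 ] [ 0.584 -0.009  0.098]
0.689 600 [0.053 0.057 0.061] [ 0.686 -0.002  0.102]
```

View pics/side4z.png

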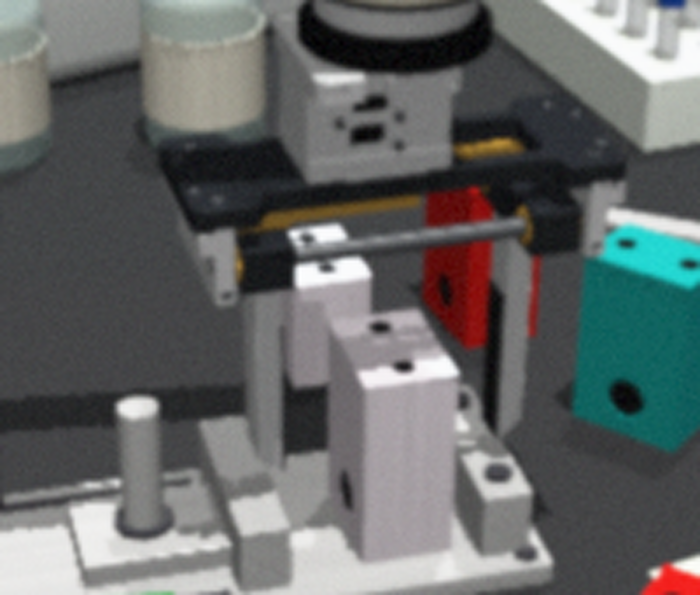

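The fingers straddle the block with their tips at z≈53 mm, above the 44 mm jaws. I'll close now.

```bash
python3 -m inch '[{"linear":[0,0,0.02],"twist":0,"gripper":0.6},{"linear":[0,0,0.02],"twist":0,"gripper":0.3},{"linear":[0,0,0.02],"twist":0,"gripper":0.3},{"linear":[0,0,0.02],"twist":0,"gripper":0.3},{"linear":[0,0,0.02],"twist":0,"gripper":0.3},{"linear":[0,0,0.02],"twist":0,"gripper":0.3},{"linear":[0,0,0.02],"twist":0,"gripper":0.3},{"linear":[0,0,0.02],"twist":0,"gripper":0.3}]'
```

```text
time: 4.03
tool_pos: [0.6356, 0.0017, 0.0433]
ee_rot: [-3.142, -0.0, 1.615]
wrist_force: [0.2, 0.2, 0.0]
width: 0.0441
```

```bash
python3 -m inch '[{"linear":[0,0,0],"twist":0,"gripper":0.2},{"linear":[0,0,0],"twist":0,"gripper":0.2},{"linear":[0,0,0],"twist":0,"gripper":0.2},{"linear":[0,0,0],"twist":0,"gripper":0.2}]'; python3 look.py side 5 | tail -3
```

```text
time: 4.37
tool_pos: [0.636, 0.0017, 0.0433]
ee_rot: [3.141, -0.0, 1.615]
wrist_force: [1.7, 0.6, 0.0]
width: 0.0399
0.078 0.09 [253, 233, 12, 10, 97] rect [528.9   7.8  15.8  16.9   4. ] z 83.8
0.078 0.09 [321, 233, 30, 12, 201] rect [636.  -24.   16.1  42.5  75.3] z 84.3
0.095 0.11 [311, 208, 43, 27, 693] rect [634.2  -1.   61.1  63.5  22.2] z 101.7
```

Gripped at 39.9 mm width. Lift 48 mm, then turn.

```bash
python3 -m inch '[{"linear":[0,0,0.15],"twist":0,"gripper":0.2},{"linear":[0,0,0.35],"twist":0,"gripper":0.2},{"linear":[0,0,0.5],"twist":0,"gripper":0.2},{"linear":[0,0,0.5],"twist":0,"gripper":0.2},{"linear":[0,0,0.5],"twist":0,"gripper":0.2}]'; python3 look.py side 6|head -1
```

```text
time: 4.83
tool_pos: [0.6354, 0.0017, 0.0928]
ee_rot: [-3.141, 0.0, 1.615]
wrist_force: [0.8, -0.1, -5.4]
width: 0.0399
t 4.8333 [0.6354 0.0017 0.0928] [-179.96    0.     92.55] 0.039883121033798985 [ 0.8 -0.1 -5.4]
```

View pics/side6.png

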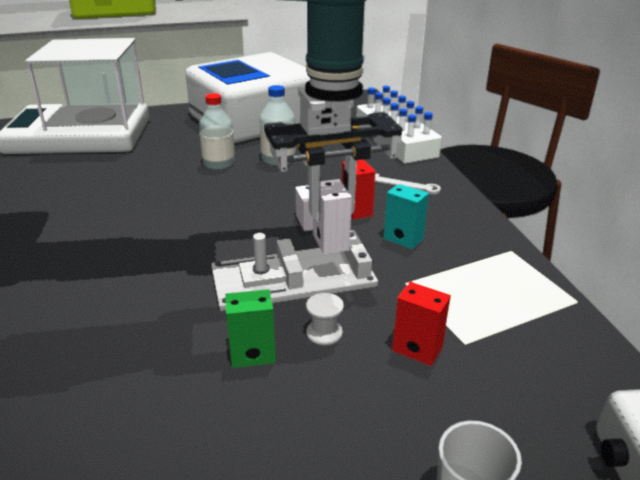

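The block is lifted clear and upright at (335,215). Now I turn it +88° and shift y by +8 mm.

```bash
python3 -m inch '[{"linear":[0,0.02,0],"twist":0.1,"gripper":0.2},{"linear":[0,0.04,0],"twist":0.2,"gripper":0.2},{"linear":[0,0.06,0],"twist":0.3,"gripper":0.2},{"linear":[0,0.08,0],"twist":0.4,"gripper":0.2},{"linear":[0,0.08,0],"twist":0.5,"gripper":0.2},{"linear":[0,0.08,0],"twist":0.6,"gripper":0.2},{"linear":[0,0.08,0],"twist":0.7,"gripper":0.2},{"linear":[0,0.08,0],"twist":0.8,"gripper":0.2},{"linear":[0,0.08,0],"twist":0.9,"gripper":0.2},{"linear":[0,0.08,0],"twist":1,"gripper":0.2}]'
python3 -m inch '[{"linear":[0,0,0],"twist":0.1,"gripper":0.2},{"linear":[0,0,0],"twist":0.2,"gripper":0.2},{"linear":[0,0,0],"twist":0.3,"gripper":0.2},{"linear":[0,0,0],"twist":0.4,"gripper":0.2},{"linear":[0,0,0],"twist":0.47,"gripper":0.2},{"linear":[0,0,0],"twist":0.47,"gripper":0.2},{"linear":[0,0,0],"twist":0.47,"gripper":0.2}]'
sed -i 's/(.095,.110)\]/(.095,.110),(.14,.165)]/' look.py; python3 look.py wrist 7; python3 look.py side 7
```

```text
time: 5.72
tool_pos: [0.6338, 0.0098, 0.0901]
ee_rot: [-3.139, -0.005, 2.668]
wrist_force: [-0.3, -0.0, -4.5]
width: 0.0399
time: 6.3
tool_pos: [0.6343, 0.0098, 0.0909]
ee_rot: [3.141, -0.004, -3.131]
wrist_force: [-0.7, 0.6, -5.1]
width: 0.0398
t 6.3 [0.6343 0.0098 0.0909] [ 179.98   -0.24 -179.37] 0.03978270245575667 [-0.7  0.6 -5.1]
0.006 0.018 [234, 0, 184, 304, 25430] rect [579.7   9.  195.9 110.2   0.8] z 12.5
0.038 0.05 [247, 138, 160, 40, 6174] rect [573.    9.1  22.1  90.3   0.7] z 44.5
0.078 0.09 [307, 47, 40, 42, 1231] rect [529.4   8.3  17.3  17.2  43.4] z 84.9
0.14 0.165 [269, 276, 116, 137, 12834] rect [6.337e+02 9.600e+00 5.400e+01 4.310e+01 6.000e-01] z 150.3
t 6.35 [0.6346 0.0098 0.0914] [ 179.98   -0.19 -179.36] 0.04000607738647415 [ 0.3 -0.1 -4.6]
0.006 0.018 [212, 246, 166, 63, 4006] rect [5.783e+02 7.500e+00 2.408e+02 1.134e+02 3.000e-01] z 11.9
0.038 0.05 [348, 230, 24, 36, 411] rect [679.1   9.6  93.8  22.5  89.9] z 44.0
0.038 0.05 [277, 240, 26, 37, 540] rect [573.    8.   22.1  90.    0.9] z 43.8
0.038 0.05 [255, 255, 12, 11, 84] rect [529.3   3.3  10.9  17.   88.1] z 43.9
0.078 0.09 [308, 220, 21, 19, 127] rect [617.8  10.4  22.   43.8   0.7] z 84.6
0.078 0.09 [337, 228, 14, 8, 85] rect [652.5  -9.   20.5   5.6   6.2] z 84.2
0.078 0.09 [253, 233, 13, 11, 96] rect [529.7   7.5  16.9  16.1  44.4] z 83.8
0.095 0.11 [308, 207, 44, 23, 348] rect [626.2  -2.7  35.2  69.3  54.9] z 101.4
0.14 0.165 [308, 180, 45, 25, 693] rect [634.9   4.3  58.1  57.6  88.7] z 149.8
```

View pics/wrist7.png

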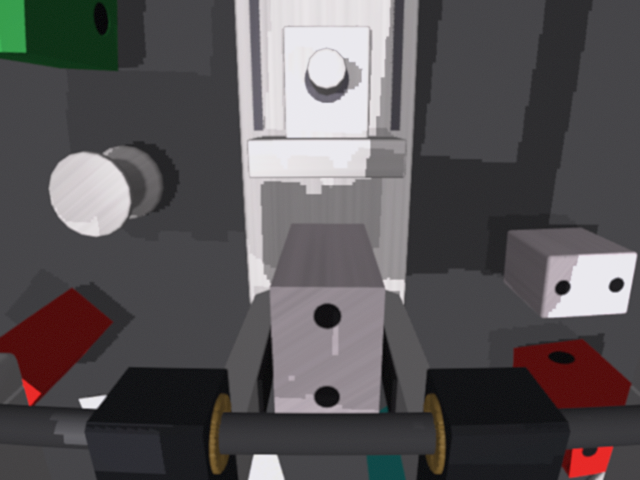

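View pics/side7.png

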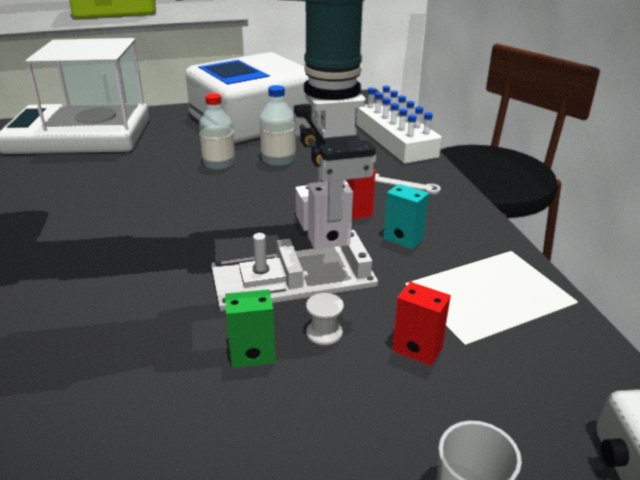

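The bore now faces the −y open side (333,236 in the side view), and the block is centred at about (0.6345, 0.0098) with tool yaw 180.6°. I'll lower it with x +2 mm.

```bash
python3 -m inch '[{"linear":[0.02,0.003,-0.15],"twist":0,"gripper":0.2},{"linear":[0.02,0.003,-0.3],"twist":0,"gripper":0.2},{"linear":[0.02,0.003,-0.42],"twist":0,"gripper":0.2},{"linear":[0.02,0.003,-0.46],"twist":0,"gripper":0.2},{"linear":[0.02,0.003,-0.48],"twist":0,"gripper":0.2},{"linear":[0.02,0.003,-0.49],"twist":0,"gripper":0.2},{"linear":[0.02,0.003,-0.495],"twist":0,"gripper":0.2},{"linear":[0.02,0.003,-0.5],"twist":0,"gripper":0.2},{"linear":[0.02,0.003,-0.5],"twist":0,"gripper":0.2}]'; python3 look.py side 8
```

```text
time: 7.15
tool_pos: [0.6382, 0.0099, 0.044]
ee_rot: [-3.142, 0.001, -3.129]
wrist_force: [-0.7, 0.3, -4.5]
width: 0.0396
t 7.15 [0.6382 0.0099 0.044 ] [-1.8000e+02  7.0000e-02 -1.7926e+02] 0.03957615310122849 [-0.7  0.3 -4.5]
0.006 0.018 [212, 249, 166, 60, 3215] rect [5.782e+02 8.600e+00 2.407e+02 1.133e+02 3.000e-01] z 11.9
0.038 0.05 [311, 230, 61, 36, 585] rect [650.4   9.9  80.1  92.9   1. ] z 44.2
0.038 0.05 [277, 239, 26, 37, 546] rect [573.3   7.9  22.9  92.8   1.1] z 43.9
0.038 0.05 [255, 255, 12, 11, 84] rect [529.5   3.9  17.4   9.2   1.4] z 44.2
0.078 0.09 [313, 228, 40, 14, 268] rect [634.9 -11.6  23.4  58.   75.2] z 84.2
0.078 0.09 [253, 233, 13, 11, 99] rect [529.7   7.5  17.3  17.3  39.3] z 83.7
0.095 0.11 [309, 202, 44, 30, 533] rect [632.4   5.4  53.8  68.1  51.1] z 103.4
0.14 0.165 [323, 202, 50, 12, 272] rect [638.8 -69.8   9.7  67.1  85.8] z 160.7
```

View pics/side8.png

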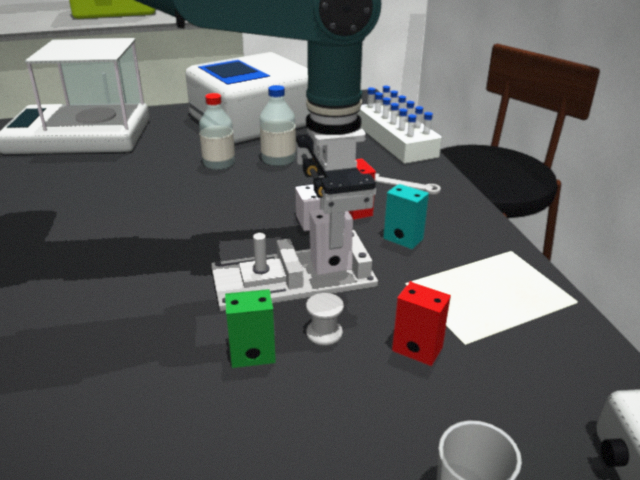

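Fz is still −4.5 N, so the block hangs just above the plate. I'll lower it a little more.

```bash
python3 -m inch '[{"linear":[0,0,-0.005],"twist":0,"gripper":0.2},{"linear":[0,0,-0.01],"twist":0,"gripper":0.2},{"linear":[0,0,-0.01],"twist":0,"gripper":0.2},{"linear":[0,0,-0.01],"twist":0,"gripper":0.2}]'
```

```text
time: 7.53
tool_pos: [0.6379, 0.01, 0.0425]
ee_rot: [3.142, 0.001, -3.129]
wrist_force: [0.4, -0.2, -4.0]
width: 0.0402
```

```bash
python3 -m inch '[{"linear":[0,0,-0.005],"twist":0,"gripper":0.2},{"linear":[0,0,-0.01],"twist":0,"gripper":0.2},{"linear":[0,0,-0.01],"twist":0,"gripper":0.2},{"linear":[0,0,-0.01],"twist":0,"gripper":0.2}]'; python3 look.py wrist 9
```

```text
time: 7.87
tool_pos: [0.638, 0.01, 0.0424]
ee_rot: [-3.142, 0.001, -3.129]
wrist_force: [-1.6, 0.4, 1.5]
width: 0.0403
t 7.8667 [0.638  0.01   0.0424] [-1.8000e+02  5.0000e-02 -1.7925e+02] 0.0403096139226862 [-1.6  0.4  1.5]
0.006 0.018 [215, 0, 224, 339, 28203] rect [589.8   9.  183.4 110.5   0.9] z 12.5
0.038 0.05 [227, 135, 200, 50, 9487] rect [573.3   9.   22.4  90.1   0.6] z 44.5
0.078 0.09 [300, 14, 53, 54, 2212] rect [529.1   8.4  17.1  17.3  43.9] z 84.9
0.095 0.11 [269, 281, 116, 132, 13260] rect [635.4   9.3  54.1  41.4   0.8] z 103.1
```

The block is seated: Fz went from −4.5 to +1.5 N. Release and lift.

```bash
python3 -m inch '[{"linear":[0,0,0],"twist":0,"gripper":0.6},{"linear":[0,0,0],"twist":0,"gripper":0.8},{"linear":[0,0,0],"twist":0,"gripper":0.8},{"linear":[0,0,0],"twist":0,"gripper":0.8},{"linear":[0,0,0],"twist":0,"gripper":0.8}]'
python3 -m inch '[{"linear":[0,0,0.2],"twist":0,"gripper":0.8},{"linear":[0,0,0.5],"twist":0,"gripper":0.8},{"linear":[0,0,0.8],"twist":0,"gripper":0.8},{"linear":[-0.3,0,1],"twist":0,"gripper":0.8},{"linear":[-0.6,0,1],"twist":0,"gripper":0.8},{"linear":[-0.9,0,1],"twist":0,"gripper":0.8},{"linear":[-1,-0.01,1],"twist":0,"gripper":0.8},{"linear":[-1,-0.01,1],"twist":0,"gripper":0.8}]'; python3 look.py side 10;python3 look.py wrist 10
```

```text
time: 8.33
tool_pos: [0.6378, 0.01, 0.0412]
ee_rot: [3.142, 0.0, -3.129]
wrist_force: [1.2, 0.9, 0.4]
width: 0.0698
time: 9.0
tool_pos: [0.5363, 0.009, 0.1418]
ee_rot: [-3.142, 0.001, -3.129]
wrist_force: [-0.3, -0.4, 0.8]
width: 0.0753
t 9.0 [0.5363 0.009  0.1418] [-1.8000e+02  5.0000e-02 -1.7926e+02] 0.07532880727544494 [-0.3 -0.4  0.8]
0.006 0.018 [212, 249, 166, 60, 3157] rect [577.7   8.4 239.8 113.4   1. ] z 12.0
0.006 0.018 [221, 257, 34, 7, 82] rect [499.6  58.2  53.    9.1   1.6] z 12.1
0.038 0.05 [311, 230, 61, 36, 603] rect [650.3   6.9  80.   89.8   1.5] z 43.9
0.038 0.05 [277, 239, 26, 37, 554] rect [573.2   8.3  22.9  94.2   0.7] z 43.8
0.078 0.09 [311, 221, 43, 19, 296] rect [631.4  -3.9  31.9  66.6  58.2] z 84.1
0.095 0.11 [311, 207, 43, 23, 681] rect [638.9   9.9  56.5  45.4   0. ] z 101.8
t 9.05 [0.5378 0.0089 0.1417] [-1.8000e+02  1.0000e-01 -1.7926e+02] 0.07540506506175347 [-0.2 -0.5  0.1]
0.006 0.018 [253, 123, 147, 273, 19363] rect [578.5   8.8 239.5 110.3   0.8] z 12.6
0.038 0.05 [266, 267, 121, 30, 3343] rect [5.734e+02 8.700e+00 2.270e+01 9.010e+01 5.000e-01] z 44.6
0.038 0.05 [272, 386, 25, 27, 444] rect [679.5 -24.7  20.3  23.2  89.7] z 44.6
0.038 0.05 [357, 387, 25, 26, 436] rect [678.7  45.3  23.   20.2   0.9] z 44.8
0.078 0.09 [312, 229, 29, 26, 569] rect [529.1   8.1  16.6  17.3  15. ] z 85.1
0.095 0.11 [296, 371, 62, 42, 2431] rect [627.    9.9  33.8  39.8   0.8] z 102.7
```

View pics/side10.png

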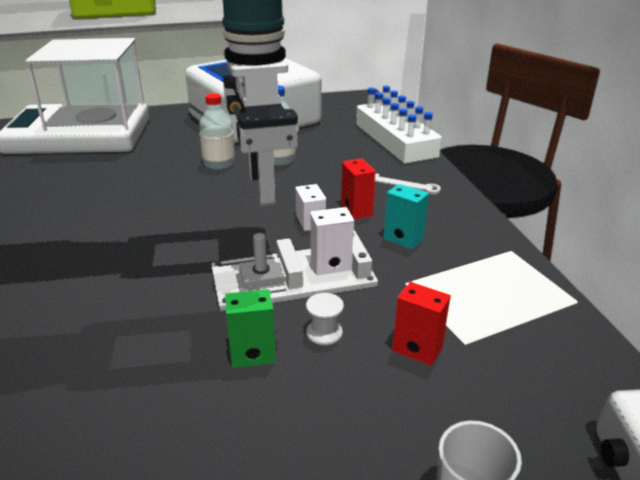

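View pics/wrist10.png

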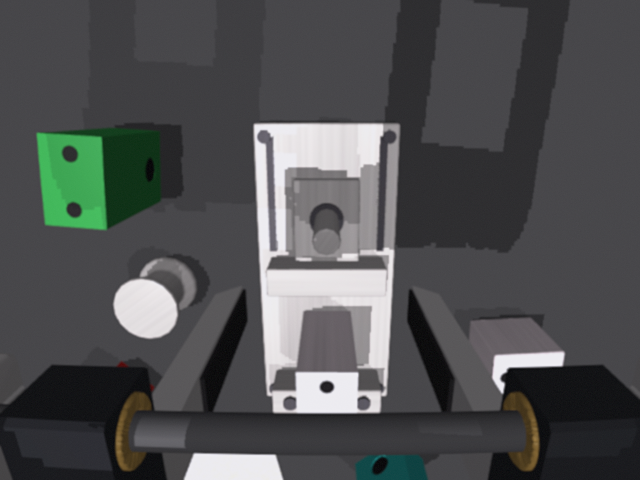

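The block stands free at (0.639, 0.010), square with the bore out. The post is at (0.529, 0.0085). I'll descend around the post and close on it.

```bash
python3 -m inch '[{"linear":[-0.08,-0.005,-0.3],"twist":0,"gripper":0.6},{"linear":[-0.08,-0.005,-0.6],"twist":0,"gripper":0.6},{"linear":[-0.08,-0.005,-0.9],"twist":0,"gripper":0.6},{"linear":[-0.08,-0.005,-0.9],"twist":0,"gripper":0.6},{"linear":[-0.08,-0.005,-0.9],"twist":0,"gripper":0.6}]'
python3 -m inch '[{"linear":[0,0,-0.1],"twist":0,"gripper":0.5},{"linear":[0,0,-0.17],"twist":0,"gripper":0.5},{"linear":[0,0,-0.17],"twist":0,"gripper":0.5}]'; python3 look.py side 11 | head -1
python3 -c "
import cv2
a=cv2.imread('pics/side11.png')[120:290,200:400];cv2.imwrite('pics/side11z.png',cv2.resize(a,None,fx=3.5,fy=3.5,interpolation=2))"
```

```text
time: 9.52
tool_pos: [0.5291, 0.0085, 0.0493]
ee_rot: [3.141, -0.005, -3.129]
wrist_force: [0.5, -0.1, 0.4]
width: 0.0566
time: 9.77
tool_pos: [0.53, 0.0085, 0.034]
ee_rot: [3.141, -0.0, -3.129]
wrist_force: [-0.5, -0.3, -0.5]
width: 0.0471
t 9.7667 [0.53   0.0085 0.034 ] [ 1.7999e+02 -1.0000e-02 -1.7925e+02] 0.04709277233393529 [-0.5 -0.3 -0.5]
```

View pics/side11z.png

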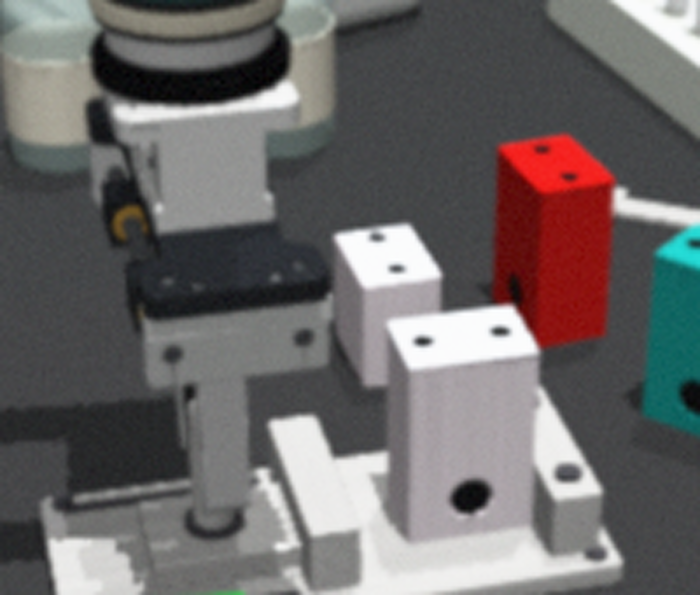

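```bash
python3 -m inch '[{"linear":[0,0,0],"twist":0,"gripper":0.1},{"linear":[0,0,0],"twist":0,"gripper":0.1},{"linear":[0,0,0],"twist":0,"gripper":0.1},{"linear":[0,0,0],"twist":0,"gripper":0.1},{"linear":[0,0,0],"twist":0,"gripper":0.1},{"linear":[0,0,0],"twist":0,"gripper":0.1}]'
python3 -m inch '[{"linear":[0.03,0,0],"twist":0,"gripper":0.1},{"linear":[0.06,0,0],"twist":0,"gripper":0.1},{"linear":[0.09,0,0],"twist":0,"gripper":0.1},{"linear":[0.12,0,0],"twist":0,"gripper":0.1},{"linear":[0.15,0,0],"twist":0,"gripper":0.1},{"linear":[0.18,0,0],"twist":0,"gripper":0.1},{"linear":[0.2,0,0],"twist":0,"gripper":0.1},{"linear":[0.2,0,0],"twist":0,"gripper":0.1}]'
```

```text
time: 10.32
tool_pos: [0.5299, 0.0083, 0.0347]
ee_rot: [-3.141, 0.001, -3.129]
wrist_force: [0.1, 0.7, 1.6]
width: 0.0171
time: 10.98
tool_pos: [0.5508, 0.0086, 0.0347]
ee_rot: [3.141, 0.002, -3.129]
wrist_force: [-1.6, 0.0, 4.4]
width: 0.0173
```

```bash
python3 -m inch '[{"linear":[0.01,0,0],"twist":0,"gripper":0.1},{"linear":[0.02,0,0],"twist":0,"gripper":0.1},{"linear":[0.03,0,0],"twist":0,"gripper":0.1},{"linear":[0.04,0,0],"twist":0,"gripper":0.1},{"linear":[0.04,0,0],"twist":0,"gripper":0.1},{"linear":[0.04,0,0],"twist":0,"gripper":0.1}]'; python3 look.py side 12
python3 -c "
import cv2
a=cv2.imread('pics/side12.png')[120:290,200:400];cv2.imwrite('pics/side12z.png',cv2.resize(a,None,fx=3.5,fy=3.5,interpolation=2))"
```

```text
time: 11.48
tool_pos: [0.5542, 0.0086, 0.0347]
ee_rot: [3.141, 0.001, -3.129]
wrist_force: [-2.7, 1.6, 4.8]
width: 0.0181
t 11.4833 [0.5542 0.0086 0.0347] [ 1.7998e+02  5.0000e-02 -1.7925e+02] 0.018057069346162212 [-2.7  1.6  4.8]
0.006 0.018 [221, 255, 50, 9, 123] rect [512.7  59.6  78.8  11.3   2.1] z 11.9
0.006 0.018 [211, 262, 167, 47, 3071] rect [5.779e+02 7.000e+00 2.398e+02 1.095e+02 4.000e-01] z 11.9
0.038 0.05 [292, 230, 80, 44, 1171] rect [6.384e+02 9.700e+00 1.047e+02 9.340e+01 6.000e-01] z 43.9
0.078 0.09 [311, 221, 43, 18, 283] rect [631.5  -3.7  32.2  66.7  58.1] z 84.0
0.078 0.09 [269, 232, 17, 14, 108] rect [ 5.487e+02 -5.000e-01  1.750e+01  3.710e+01  3.320e+01] z 84.0
0.095 0.11 [312, 207, 42, 23, 681] rect [638.9  10.3  56.8  44.8   1.2] z 101.7
0.095 0.11 [271, 226, 15, 10, 115] rect [554.7  -9.    8.8  19.   87.4] z 102.1
0.14 0.165 [260, 209, 52, 19, 572] rect [555.  -70.2   8.1  67.2  89.1] z 154.9
```

View pics/side12z.png

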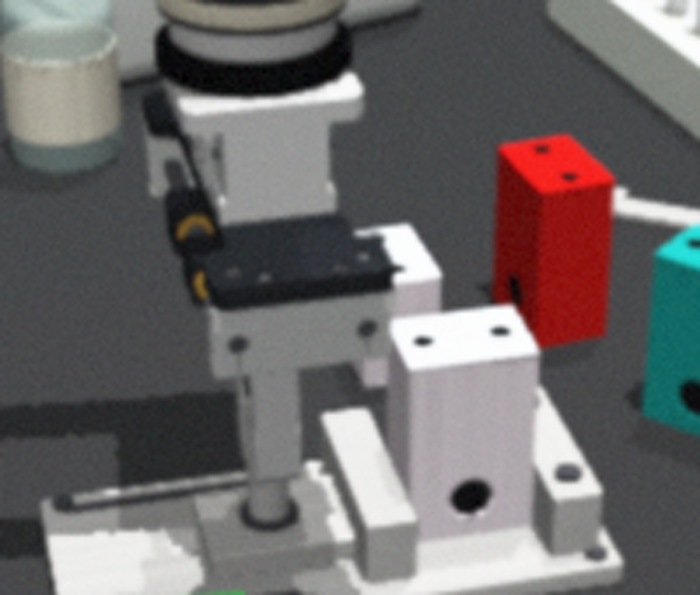

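The jaw is about 1–3 mm from the block. I'll advance in small steps and watch the force.

```bash
python3 -m inch '[{"linear":[0.01,0,0],"twist":0,"gripper":0.1},{"linear":[0.02,0,0],"twist":0,"gripper":0.1},{"linear":[0.02,0,0],"twist":0,"gripper":0.1},{"linear":[0.02,0,0],"twist":0,"gripper":0.1}]'; python3 -m inch '[{"linear":[0.01,0,0],"twist":0,"gripper":0.1},{"linear":[0.015,0,0],"twist":0,"gripper":0.1},{"linear":[0.015,0,0],"twist":0,"gripper":0.1},{"linear":[0.015,0,0],"twist":0,"gripper":0.1}]';
```

```text
time: 11.87
tool_pos: [0.5561, 0.0087, 0.0347]
ee_rot: [3.141, 0.001, -3.128]
wrist_force: [-1.9, 0.7, 4.6]
width: 0.0176
time: 12.2
tool_pos: [0.5568, 0.0087, 0.0347]
ee_rot: [3.141, -0.001, -3.129]
wrist_force: [-5.6, 0.5, 7.5]
width: 0.0174
```

```bash
python3 -m inch '[{"linear":[0.01,0,0],"twist":0,"gripper":0.1},{"linear":[0.01,0,0],"twist":0,"gripper":0.1},{"linear":[0.01,0,0],"twist":0,"gripper":0.1}]'; python3 -m inch '[{"linear":[0.01,0,0],"twist":0,"gripper":0.1},{"linear":[0.01,0,0],"twist":0,"gripper":0.1},{"linear":[0.01,0,0],"twist":0,"gripper":0.1}]';python3 look.py side 13
```

```text
time: 12.45
tool_pos: [0.5571, 0.0087, 0.0347]
ee_rot: [3.141, -0.002, -3.128]
wrist_force: [-6.3, 0.4, 6.9]
width: 0.0176
time: 12.7
tool_pos: [0.558, 0.0087, 0.0346]
ee_rot: [3.141, -0.003, -3.128]
wrist_force: [-6.5, 0.5, 8.1]
width: 0.0173
t 12.7 [0.558  0.0087 0.0346] [ 1.7997e+02 -1.6000e-01 -1.7925e+02] 0.017330061239055013 [-6.5  0.5  8.1]
0.006 0.018 [221, 254, 52, 10, 130] rect [5.145e+02 5.930e+01 8.280e+01 1.110e+01 3.000e-01] z 12.1
0.006 0.018 [212, 262, 166, 47, 3111] rect [577.9   6.2 107.9 240.3  89.8] z 12.0
0.038 0.05 [294, 232, 78, 41, 1132] rect [640.1   9.3  93.2 101.1  89.9] z 43.9
0.078 0.09 [311, 222, 44, 18, 292] rect [631.2  -2.7  35.   69.7  55.2] z 84.0
0.078 0.09 [274, 236, 15, 10, 96] rect [557.   -9.9   9.9  21.2  64.5] z 83.6
0.095 0.11 [314, 207, 41, 23, 662] rect [640.2  10.1  57.1  45.7   1. ] z 101.7
0.095 0.11 [274, 225, 14, 10, 114] rect [558.4  -9.9  10.8  18.6  89. ] z 102.0
0.14 0.165 [263, 209, 53, 19, 576] rect [559.6 -70.9  11.7  68.4  85.9] z 155.2
```

```bash
python3 -m inch '[{"linear":[0.01,0,0],"twist":0,"gripper":0.1},{"linear":[0.01,0,0],"twist":0,"gripper":0.1},{"linear":[0.01,0,0],"twist":0,"gripper":0.1}]'; python3 -m inch '[{"linear":[0.01,0,0],"twist":0,"gripper":0.1},{"linear":[0.01,0,0],"twist":0,"gripper":0.1},{"linear":[0.01,0,0],"twist":0,"gripper":0.1}]'
```

```text
time: 13.0
tool_pos: [0.558, 0.0087, 0.0347]
ee_rot: [3.141, -0.005, -3.128]
wrist_force: [-9.6, 0.2, 10.0]
width: 0.0177
time: 13.25
tool_pos: [0.5579, 0.0087, 0.0347]
ee_rot: [3.141, -0.007, -3.128]
wrist_force: [-12.4, 0.7, 11.6]
width: 0.0173
```

```bash
python3 -m inch '[{"linear":[0.01,0,0],"twist":0,"gripper":0.1},{"linear":[0.02,0,0],"twist":0,"gripper":0.1},{"linear":[0.02,0,0],"twist":0,"gripper":0.1},{"linear":[0.02,0,0],"twist":0,"gripper":0.1}]'; python3 look.py side 14; python3 look.py wrist 14
python3 -c "
import cv2
a=cv2.imread('pics/side14.png')[120:290,200:400];cv2.imwrite('pics/side14z.png',cv2.resize(a,None,fx=3.5,fy=3.5,interpolation=2))"
```

```text
time: 13.58
tool_pos: [0.5581, 0.0087, 0.0345]
ee_rot: [3.141, -0.011, -3.128]
wrist_force: [-17.1, -0.2, 14.3]
width: 0.0176
t 13.5833 [0.5581 0.0087 0.0345] [ 179.97   -0.66 -179.24] 0.017571988653715464 [-17.1  -0.2  14.3]
0.006 0.018 [221, 255, 52, 9, 125] rect [514.1  59.   82.4  10.2   1.6] z 12.2
0.006 0.018 [212, 262, 166, 47, 3104] rect [5.782e+02 6.400e+00 2.406e+02 1.095e+02 2.000e-01] z 11.9
0.038 0.05 [294, 232, 78, 41, 1123] rect [640.2   9.9 100.6  92.9   0.9] z 43.9
0.078 0.09 [311, 222, 44, 18, 294] rect [631.2  -3.1  36.   69.1  56.3] z 83.9
0.078 0.09 [271, 229, 18, 16, 115] rect [552.2   1.8  17.3  42.3  28.9] z 84.1
0.095 0.11 [314, 207, 41, 23, 653] rect [640.3  10.8  57.6  44.8   2.1] z 101.8
0.095 0.11 [275, 225, 14, 10, 120] rect [559.4 -11.8   7.2  19.3  87.7] z 102.4
0.14 0.165 [264, 209, 52, 18, 581] rect [560.5 -70.3   9.8  67.2  86.9] z 155.2
t 13.6333 [0.5581 0.0087 0.0345] [ 179.97   -0.65 -179.24] 0.017394783833876618 [-16.2   0.   13.6]
0.006 0.018 [217, 85, 221, 284, 35964] rect [538.1   8.5 159.  110.5   0.6] z 12.5
0.038 0.05 [392, 351, 24, 18, 256] rect [592.7  48.    6.5  11.8   2.4] z 44.5
0.038 0.05 [238, 353, 25, 16, 277] rect [593.9 -29.8   6.7  12.4   0.8] z 44.4
0.038 0.05 [303, 357, 49, 38, 1659] rect [6.01e+02 9.30e+00 2.24e+01 2.48e+01 6.00e-01] z 44.6
0.078 0.09 [306, 320, 43, 39, 1283] rect [557.4   8.7  16.8  16.1  40.5] z 84.9
```

View pics/side14z.png

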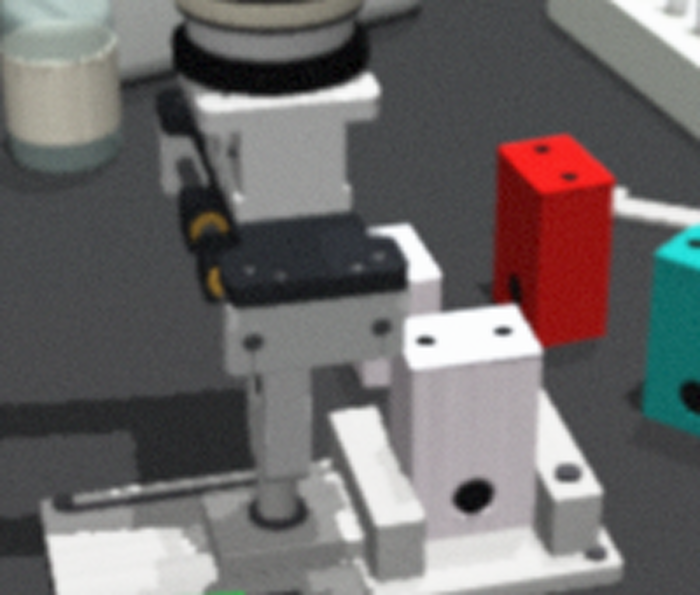

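The jaw came to a hard stop at 17 N and the block is against the fixed jaw. I'll ease 2 mm of arm pre-load, still pushing, then release and lift straight up.

```bash
python3 -m inch '[{"linear":[-0.01,0,0],"twist":0,"gripper":0.1},{"linear":[-0.02,0,0],"twist":0,"gripper":0.1}]'
python3 -m inch '[{"linear":[-0.01,0,0],"twist":0,"gripper":0.3},{"linear":[-0.01,0,0],"twist":0,"gripper":0.6},{"linear":[-0.01,0,0],"twist":0,"gripper":0.6},{"linear":[-0.01,0,0],"twist":0,"gripper":0.6},{"linear":[-0.01,0,0],"twist":0,"gripper":0.6}]'
python3 -m inch '[{"linear":[-0.01,0,0.15],"twist":0,"gripper":0.6},{"linear":[-0.01,0,0.5],"twist":0,"gripper":0.6},{"linear":[-0.01,0,0.8],"twist":0,"gripper":0.6},{"linear":[-0.01,0,1],"twist":0,"gripper":0.6},{"linear":[-0.01,0,1],"twist":0,"gripper":0.6},{"linear":[-0.01,0,1],"twist":0,"gripper":0.6}]'
python3 -m inch '[{"linear":[-0.3,0,0.3],"twist":0,"gripper":0.6},{"linear":[-0.6,0,0.6],"twist":0,"gripper":0.6},{"linear":[-1,0,0.8],"twist":0,"gripper":0.6},{"linear":[-1,0,0.8],"twist":0,"gripper":0.6},{"linear":[-1,0,0.8],"twist":0,"gripper":0.6}]'
python3 look.py side 15; python3 look.py top 15; python3 look.py wrist 15
python3 -c "
import cv2
a=cv2.imread('pics/side15.png')[150:320,200:400];cv2.imwrite('pics/side15z.png',cv2.resize(a,None,fx=3.5,fy=3.5,interpolation=2))"
```

```text
time: 13.85
tool_pos: [0.5582, 0.0087, 0.0346]
ee_rot: [3.141, -0.006, -3.128]
wrist_force: [-8.9, -0.9, 9.0]
width: 0.0174
time: 14.27
tool_pos: [0.5605, 0.0085, 0.0339]
ee_rot: [3.141, 0.0, -3.129]
wrist_force: [0.1, -0.1, 0.7]
width: 0.0474
time: 14.77
tool_pos: [0.5603, 0.0084, 0.1355]
ee_rot: [-3.141, 0.003, -3.129]
wrist_force: [0.3, -0.2, -0.2]
width: 0.0561
time: 15.18
tool_pos: [0.4585, 0.0086, 0.2145]
ee_rot: [-3.142, 0.002, -3.129]
wrist_force: [0.5, -0.3, 0.1]
width: 0.0562
t 15.1833 [0.4585 0.0086 0.2145] [-1.8000e+02  1.1000e-01 -1.7926e+02] 0.05615292692510818 [ 0.5 -0.3  0.1]
0.006 0.018 [212, 254, 166, 55, 3416] rect [5.782e+02 8.700e+00 2.401e+02 1.136e+02 1.000e-01] z 12.0
0.038 0.05 [294, 232, 78, 41, 1096] rect [6.402e+02 9.000e+00 1.006e+02 9.200e+01 6.000e-01] z 43.9
0.038 0.05 [273, 253, 12, 10, 81] rect [555.8   4.2  10.   16.9  76.1] z 43.9
0.078 0.09 [316, 227, 39, 13, 263] rect [640.   -8.9  11.8  57.1  83.2] z 84.0
0.078 0.09 [272, 231, 13, 10, 94] rect [556.4   7.3  17.7  16.3  64.7] z 83.8
0.095 0.11 [311, 207, 44, 23, 684] rect [640.4   9.9  57.3  45.2
[... 386 characters left out ...]
078 0.09 [326, 270, 12, 12, 108] rect [555.1   9.1  16.4  16.5  88.3] z 83.6
0.095 0.11 [315, 201, 28, 39, 985] rect [6.37e+02 1.10e+01 5.64e+01 4.00e+01 5.00e-01] z 101.0
t 15.2833 [0.4589 0.0085 0.212 ] [ 1.7997e+02 -1.6000e-01 -1.7926e+02] 0.05620192765067469 [-0.6  0.3 -0.8]
0.006 0.018 [268, 207, 115, 206, 13191] rect [575.6   8.7 234.7 110.4   0.8] z 12.7
0.038 0.05 [281, 344, 91, 28, 1985] rect [601.3   9.7  89.2  24.7  90. ] z 44.7
0.078 0.09 [315, 328, 21, 19, 311] rect [557.2   8.4  16.6  17.3  47.7] z 84.9
0.078 0.09 [304, 388, 45, 9, 308] rect [6.123e+02 9.700e+00 2.400e+00 3.950e+01 6.000e-01] z 85.0
0.095 0.11 [303, 399, 46, 14, 565] rect [615.9   9.4  39.   10.3  89.9] z 102.2
```

View pics/side15z.png

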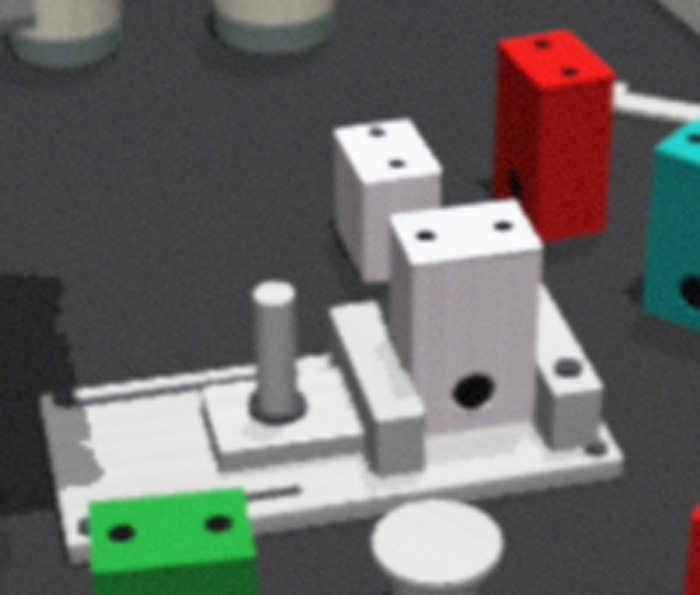

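View pics/top15.png

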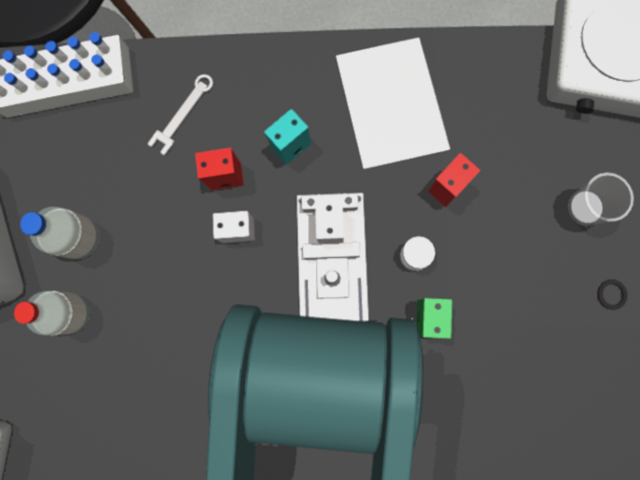

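The top view gives a jaw gap of 55.6 mm against the 56 mm block. The block yaw is 0.5° (jaws 0.4–0.8°), and its y is 11.0 mm (jaw centres 9.9–11.3 mm). The spare still sits at pixel (232,226). I'm handing the job in.

```bash
python3 -c "
from bench import robot
print(robot.close_job())"
```

```text
the job is handed in; nothing more can be done
None
```

The job is handed in after about 15.3 s of robot time. I gripped the tall block, lifted it clear of the jaws, turned it a quarter turn and stood it back on the base plate. Then I gripped the post and slid the movable jaw up to a hard stop at about 17 N, let go and backed away.

**Last checks:**
- **Clamping:** the jaw gap measures 55.6 mm against the 56 mm block, so it is held on both faces.
- **Square and midway:** the block's yaw is about 0.5° against 0.4–0.8° for the jaws. It sits within about 1 mm of the middle of the jaws.
- **Bore:** one mouth is visible facing the open side, and the block is upright at its starting height.
- **Spare and look-alikes:** they appear unmoved in the top view.
- **Gripper:** open, clear of everything, and the wrist force is near zero.

**Disagreements:**
- **Tool frame:** the cameras showed the fingertips about 13 mm behind the reported TCP, while the text says 22 mm ahead. I set the finger heights from the camera measurements.
- **Top camera:** it reads x about 2–3 mm lower than the side and wrist cameras, so I judged the final fit from distances within one view.

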